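# Load a keyed blank into an indexing fixture and latch it

## Robot

A 7-joint arm with a two-finger parallel gripper is mounted at the origin on a cart in front of the work surface, level with it; the furniture and walls round the work are solid. World frame = base frame: x ahead of the robot, y to its left, z up, the work surface at z = 0. Lengths are in m, angles in rad, forces in N, time in s.
With the tool pointing down it reaches from about 0.4 to 0.85 m from the base axis. Payload 4.4 kg.
Tool frame: the origin (TCP) lies at the very end of the fingers, on their centre line; the grasp point (between the pads) lies 19 mm behind it; z points along the fingers, y is the line along which they close (so a half turn about z gives the same grasp; the last joint's range is limited). The gripper opens to 94 mm and grips with 3 to 60 N. Pads are 16 mm wide; open, the fingers measure 119 mm over their backs; the gripper's body (75 mm by 177 mm) begins 78 mm behind the grasp point.
Start: joints at [-1.191, 0.628, 0.038, 1.517, -0.027, 0.996, -0.02], TCP at [0.28, 0.586, 0.205] pointing down, gripper open.
Joint ranges: [-3.06, 3.06], [-0.37, 2.12], [-1.25, 1.32], [0.18, 2.47], [-1.1, 4.24], [0.23, 1.98], [-2.94, 2.94]. Speed limits (rad/s): [2.57, 2.57, 3.14, 3.14, 3.14, 3.14, 3.14].

## Interface

Orientations are given as a 3x3 rotation matrix whose columns are the frame's x, y, z axes.
In Python, from workcell import state, viewer, bot gives the robot as it stands.
- The arm moves only by the tool servo_tool, never from a script. Its argument "commands" is a list of rows, each a list of 7 numbers: the shift along the tool's x, y, z in normalised numbers (1 is 800 mm), then the turn, a rotation vector about the tool's x, y, z in a scale on which 1.0 is 120 degrees, then the opening, from -1 (shut) to 1 (fully open). A call has 1 to 5 rows; each row is the pose to reach, as a shift and turn from the pose commanded when the call began, along the tool's axes at that moment; what a row does not reach only later rows make up. A row lasts 1/10 s, in which the tool goes at most 50 mm and 8.59 degrees, less where a joint would pass 70% of its speed; a pose out of reach is approached as far as the arm can. Shift and turn numbers lie between -1 and 1, and a call with a number outside is refused. A call with a gripper value outside its range is refused whole. The fingers move at their own pace and stop on an object; "newtons" is the grip in N (left out, the last holds). Time passes only in rows, so rows that repeat a pose let the fingers close. It gives the time, the measured TCP pose, the force, the opening and the grip force at its end, in the units of the state.
- state(): the state, without advancing time (a new reading comes with each control period).
- viewer.get_image(name): name is "side" or "top"; returns a dict with "pixels" (480x640x3 uint8, red, green, blue), "fx", "fy", "cx", "cy" (pixels), "origin" and "orientation" of the camera in the world. Camera axes: x right, y down, z forward; pixel columns grow to the right and rows downward; lengths in m; the calibration is good to about 2 mm. A picture is of the moment at which its call begins. There is no depth.
- bot.finish_job(): hands the job in; it is judged then, once.
Trained networks look in a picture, given as the dict that the camera call returned (one of the last four; its "shot" number tells which), for a name from the list of things; names that differ only in an ending like _2 or _b are one class to them, and where a whole thing is asked for, a point or a joint stands for the part that bears it (a point fixed in the world has none). Each returns a list of dicts, best first, with "score" (0 to 1); they miss things now and then, are a little off and sometimes report something else, mostly with a low value. They report only what shows in the picture. A call takes as long as a camera call. They do not tell look-alikes from the thing itself.
- viewer.recognise(picture, target): "extent" ([centre column, centre row, width, height] in pixels, round what is visible of it).
The state is a dict: "time_s": time; "joint_positions": joint angles; "qd": joint speeds; "joint_efforts": joint torques, N m; "tool_pos": TCP position; "tcp_rot": TCP orientation; "contact_force": force on the tool from outside, world axes, zero at the start; "torque": the same for the moment, N m; "opening": finger opening in m; "grasp_force": force on a finger pad.
Only numpy, scipy, OpenCV 4.12 (cv2) and the standard library are available. Lean on these libraries where they do the work, as an engineer would, in place of code of your own. Each camera call takes 0.05 s, during which the arm holds its last target. There are 200 camera calls.

## Task

Load the steel blank into the round socket of the indexing fixture for drilling: the socket's key stands at an angle nobody noted, so feel for it, turning the blank until its notch finds the key and it drops fully home, never pressing it on the fixture with more than 40 N. Then slide the latch all the way over the blank's flange and let go, leaving the screw jar, hole saw and tape measure where they are.

Things in the scene. Friction and masses are not known exactly. Their poses are not given: they have to be found in the camera images.
- blank: Loose plain steel blank, 56 mm high, 0.26 to 0.46 kg, standing upright at the start. Origin: centre of its underside, z up. From below: a round spigot 52 mm across (z = 0 to 22 mm, foot chamfered 3 mm), a round flange 72 mm across (z = 22 to 28 mm) with one flat cut on its -x side, 33 mm from the centre, and a boss on top to hold it by.
- boss (a point): Centre of the top of the blank's boss (56 mm above its underside; axes as the blank's). The boss is 28 mm high above the flange, 36 mm long in the blank's x and 16 mm across its two flats in y.
- notch (a point): In the plane of the blank's underside, 18 mm from its centre towards the blank's -x, below the flange's flat: the middle of its only notch, 10.5 mm wide (y) and 11 mm deep (upward), open at the rim and running inward to 10 mm from the centre.
- fixture: Plain grey metal indexing fixture bolted to the bench, a block 110 x 110 x 32 mm with a round socket in the middle. Origin: centre of the block's underside on the bench, z up. The latch and its guide stand on the +x side, out to x = 91 mm, 46 mm high without the knob, 36 mm wide.
- socket (a point): Centre of the socket's mouth at the block's top, z = 32 mm in the fixture's frame; axes as the fixture's. 54 mm across. With its notch within about 0.06 rad of the key the blank goes down until its flange lies on the block's top (its origin then at z = 10 mm in the fixture's frame); at other angles its underside stops on the key, 8 mm higher.
- socket_floor (a point): Centre of the socket's floor, z = 8 mm in the fixture's frame; axes as the fixture's. On the floor lies a clamped ring with one steel key standing up 10 mm (top at z = 18 mm), 8 mm wide with 1 mm chamfers at its top, from 13 to 24 mm off the centre. The key may stand up to 0.9 rad either way from the fixture's -x direction; it does not turn under load.
- latch (a joint): Travel of the slide latch in m: 0 open, 0.015 fully closed (stop). It slides along the fixture's -x, towards the socket, with about 2 N of friction, and stays where left. Its 21 mm wide plate, z = 40 to 46 mm, ends 40 mm from the socket's centre when open, 25 mm when closed; it clears the flange of a blank that is home by 2 mm and is blocked by one that is not.
- latch_knob (a point): On the axis of the latch's upright round knob, 12 mm across, z = 46 to 78 mm in the fixture's frame. This point is 8 mm below its top, and 66 mm from the socket's centre along the fixture's +x when the latch is open. Axes as the fixture's.
- screw_jar: Clear jar of screws with a screwed lid, 63 mm across, 79 mm high; origin at the centre of its underside. To be left alone.
- hole_saw: Hole saw, 44 mm across, 55 mm high, standing; origin at the centre of its underside. To be left alone.
- tape_measure: Tape measure, 36 x 88 x 68 mm, standing; origin at the centre of its underside. To be left alone.
Mind the look-alikes: they are no part of the job. Of the things that look like the fixture, the smaller one is meant.

How it is judged:
By the outcome, as a careful person would: the job done as asked, in the order asked, and still so for the second after the job is handed in, with the robot touching nothing.
It also fails if it takes over 64 s, if anything falls off the work surface, if the arm or the gripper's body presses on something with over 40 N, if the wrist force passes 120 N, or if a joint passes its speed limit or range.

## Working session

There is one attempt and no reset: what is moved stays moved. The work goes in short steps, Python scripts to look and compute and a tool call to move; the robot and the scene stay as the last step left them, time stands still between calls to the robot, and variables do not carry over. Pictures are saved under pics/ and viewed, at most 10 in all, crops included, and the job is handed in when it is done.

Besides the shell and the picture viewer there is one more tool, called after "Request:" by a JSON object that holds its "api" and its "payload". servo_tool: Moves the arm, as the interface text tells. Its arguments: {"type":"object","properties":{"commands":{"type":"array"},"newtons":{"type":"number"}},"required":["commands"]}

```bash
mkdir -p pics; cat > h.py <<'E'
import numpy as np, cv2
from workcell import state, viewer, bot
def shot(n,f=None):
    p=viewer.get_image(n)
    if f: cv2.imwrite('pics/'+f,p['pixels'][:,:,::-1])
    return p
def ray(p,u,v):
    d=np.array([(u-p['cx'])/p['fx'],(v-p['cy'])/p['fy'],1.]); R=np.array(p['orientation']); d=R@d
    return np.array(p['origin']),d/np.linalg.norm(d)
def atz(p,u,v,z):
    o,d=ray(p,u,v); return o+d*(z-o[2])/d[2]
def proj(p,X):
    c=np.array(p['orientation']).T@(np.array(X)-np.array(p['origin'])); return np.array([p['cx']+p['fx']*c[0]/c[2],p['cy']+p['fy']*c[1]/c[2]])
def tri(rs):
    A=0;b=0
    for o,d in rs:
        M=np.eye(3)-np.outer(d,d);A=A+M;b=b+M@o
    return np.linalg.solve(A,b)
E
python3 - <<'E'
from h import *
np.set_printoptions(precision=3,suppress=True)
s=state();print(s['tool_pos'],s['tcp_rot'],s['opening'],s['contact_force'])
for n in('top','side'):
    p=shot(n,n+'0.png');print(n,p['fx'],p['origin'],p['orientation'])
    for t in('blank','boss','fixture','latch','latch_knob','socket','screw_jar','hole_saw','tape_measure'):
        print(t,[(np.round(r['extent']).astype(int).tolist(),round(r['score'],2)) for r in viewer.recognise(p,t)])
E
```

```text
[0.28  0.586 0.205] [[-0.902  0.431 -0.001]
 [ 0.431  0.902 -0.002]
 [-0.    -0.002 -1.   ]] 0.09388622135984012 [ 0.402 -0.101  0.711]
top 486.8945488545713 [0.295 0.027 1.323] [[-0.025 -0.982  0.187]
 [-1.     0.023 -0.015]
 [ 0.01  -0.188 -0.982]]
blank [([408, 224, 27, 26], 0.83)]
boss [([408, 226, 26, 28], 0.86)]
fixture [([252, 238, 38, 62], 0.81), ([434, 314, 61, 77], 0.67)]
latch [([439, 290, 14, 27], 0.69), ([251, 217, 5, 19], 0.65), ([345, 189, 22, 28], 0.62)]
latch_knob [([248, 218, 12, 18], 0.62), ([437, 291, 8, 21], 0.48)]
socket [([433, 313, 57, 81], 0.89), ([256, 239, 40, 58], 0.8), ([250, 216, 8, 19], 0.71)]
screw_jar [([344, 188, 23, 26], 0.94)]
hole_saw []
tape_measure [([446, 202, 33, 17], 0.72)]
side 588.7374039143727 [-0.283  1.229  0.73 ] [[-0.832 -0.232  0.504]
 [-0.555  0.335 -0.762]
 [ 0.008 -0.913 -0.408]]
blank [([352, 230, 25, 25], 0.61), ([256, 319, 20, 28], 0.53)]
boss [([350, 227, 16, 22], 0.86)]
fixture [([432, 240, 70, 59], 0.63), ([273, 282, 66, 44], 0.56)]
latch [([273, 284, 62, 49], 0.59)]
latch_knob [([414, 223, 17, 16], 0.44)]
socket [([434, 238, 69, 50], 0.93), ([291, 229, 23, 20], 0.72), ([273, 286, 56, 42], 0.67)]
screw_jar [([291, 229, 17, 17], 0.5)]
hole_saw [([254, 319, 17, 27], 0.6), ([273, 283, 64, 50], 0.19)]
tape_measure [([348, 212, 15, 26], 0.67)]
```

View pics/top0.png

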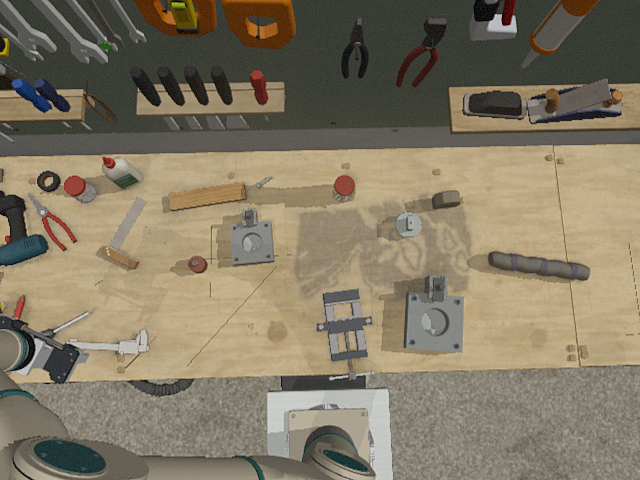

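View pics/side0.png

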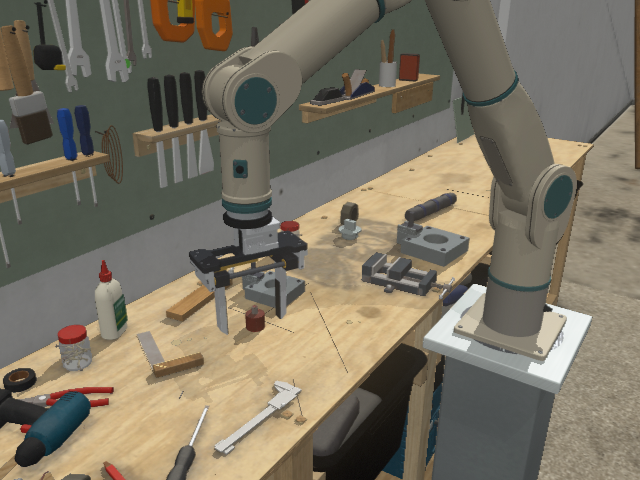

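In top, two things look like the fixture: the one at (252,238), about 42 px wide, and the one at (434,314), about 58 px wide. The smaller one at (252,238) fits. The blank is at (408,225), the hole saw at (198,264), the jar at (344,188) and the tape at (446,200). I'll confirm this in one enlarged crop.

```bash
python3 - <<'E'
import cv2,numpy as np
t=cv2.imread('pics/top0.png');s=cv2.imread('pics/side0.png')
f=lambda im,u,v,w,h:cv2.resize(im[v:v+h,u:u+w],(400,300),interpolation=cv2.INTER_CUBIC)
a=np.hstack([f(t,206,196,100,75),f(t,375,190,80,60)]);b=np.hstack([f(t,384,264,100,75),f(s,310,195,80,60)])
cv2.imwrite('pics/c1.png',np.vstack([a,b]))
E
```

```text
(no output)
```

View pics/c1.png

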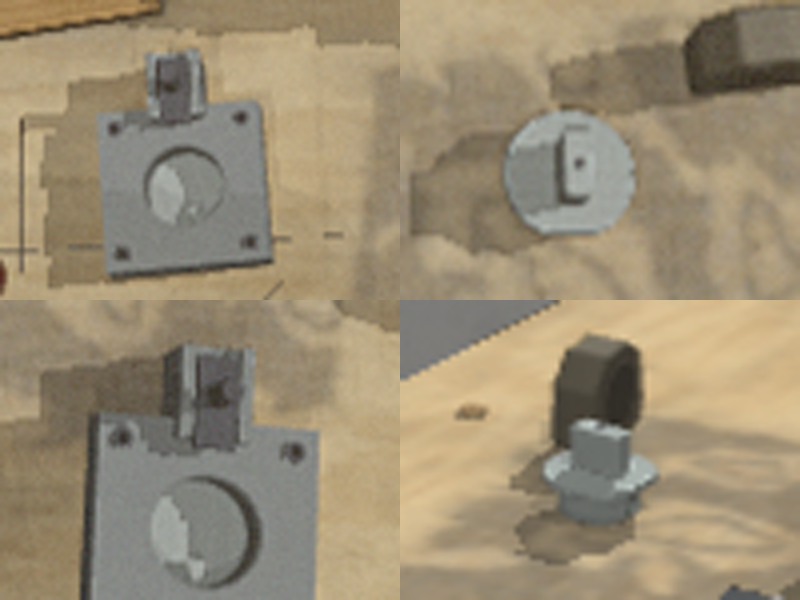

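The crop agrees. The block at (252,242) measures about 41 px, which is 110 mm, so it is the one meant. The lower-left one, at (434,314), is larger. The blank's boss runs along the image vertical, roughly world x, and its flat seems to be on the lower side. Next I'll fit silhouettes to both for exact poses.

```bash
cat > fit.py <<'E'
from h import *
from scipy.optimize import minimize
def metal(p):
    a=p['pixels'].astype(float); r=(a[...,0]-a[...,2])/(a.sum(2)+1)
    return np.clip((0.085-r)/0.07,0,1)
def circ(r,z,flat=None,n=72):
    t=np.linspace(0,2*np.pi,n); x=r*np.cos(t);y=r*np.sin(t)
    if flat: x=np.maximum(x,-flat)
    return np.c_[x,y,np.full(n,z)]
def box(x0,x1,y0,y1,z0,z1): return np.array([[x,y,z] for x in(x0,x1) for y in(y0,y1) for z in(z0,z1)])
BLANK=[np.r_[circ(.026,.0),circ(.026,.022)],np.r_[circ(.036,.022,.033),circ(.036,.028,.033)],box(-.018,.018,-.008,.008,.028,.056)]
FIX=[box(-.055,.055,-.055,.055,0,.032)]
LATCH=[box(.055,.091,-.018,.018,0,.046)]
def sil(p,hulls,q,win):
    x0,y0,x1,y1=win;S=8
    m=np.zeros(((y1-y0)*S,(x1-x0)*S),np.uint8);c,s=np.cos(q[3]),np.sin(q[3]);R=np.array([[c,-s,0],[s,c,0],[0,0,1]])
    for h in hulls:
        P=h@R.T+q[:3]; uv=np.array([proj(p,X) for X in P])
        uv=((uv-[x0,y0]+.5)*S*16-8)
        cv2.fillConvexPoly(m,cv2.convexHull(np.round(uv).astype(np.int32)),255,shift=4)
    return cv2.resize(m,(x1-x0,y1-y0),interpolation=cv2.INTER_AREA)/255.
def fit(ps,wins,hulls,q0,freez=True,hulls2=None):
    Ms=[metal(p)[w[1]:w[3],w[0]:w[2]] for p,w in zip(ps,wins)]
    def cost(v):
        q=[v[0],v[1],0 if freez else v[3],v[2]]
        return sum(np.abs(sil(p,hulls,q,w)-M).sum() for p,w,M in zip(ps,wins,Ms))
    v=[q0[0],q0[1],q0[3]]+([] if freez else [q0[2]])
    best=None
    for k in range(2):
        sim=np.array([v]+[np.array(v)+d for d in np.diag([.006,.006,.12,.006][:len(v)])])
        r=minimize(cost,v,method='Nelder-Mead',options=dict(initial_simplex=sim,xatol=1e-5,fatol=1e-3,maxiter=300));v=r.x
    return r
E
python3 - <<'E'
from fit import *
np.set_printoptions(precision=4,suppress=True)
T=[viewer.get_image('top') for _ in range(2)];s=viewer.get_image('side');p=T[0]
p['pixels']=np.mean([t['pixels'] for t in T],0)
b=atz(p,408.8,224.4,.028);f=atz(p,252.4,242.7,.032);print(b,f)
print('side pred blank',proj(s,b),'fix',proj(s,f))
for name,m in(('top',metal(p)),('side',metal(s))):cv2.imwrite('pics/m_%s.png'%name,m*255)
wt=(388,205,428,245);us=proj(s,b).astype(int);ws=(us[0]-28,us[1]-8,us[0]+28,us[1]+28)
for y in(0,np.pi):
  for ps,ws_ in(([p],[wt]),([p,s],[wt,ws])):
    r=fit(ps,ws_,BLANK,[b[0],b[1],0,y],True);print('blank',y,len(ps),r.x,r.fun)
  r=fit([p,s],[wt,ws],BLANK,[b[0],b[1],0,y],False);print('blank z',r.x,r.fun)
r=fit([p],[(222,200,290,282)],FIX+LATCH,[f[0],f[1],0,.07],True);print('fix',r.x,r.fun)
a=metal(p)[200:282,200:290];bb=metal(p)[205:245,388:428];c=metal(s)[ws[1]:ws[3],ws[0]:ws[2]]
f=lambda x:cv2.resize(x*255,(400,300),interpolation=cv2.INTER_NEAREST)
cc=s['pixels'][250:320,230:320,::-1].astype(float)
cv2.imwrite('pics/m.png',np.vstack([np.hstack([f(a),f(bb)]),np.hstack([f(c),cv2.cvtColor(cv2.resize(cc,(400,300)).astype(np.uint8),6).astype(float)])]))
E
```

```text
[ 0.5829 -0.2351  0.028 ] [0.5412 0.1907 0.032 ]
side pred blank [349.1265 228.4164] fix [275.9712 283.3753]
blank 0 1 [ 0.5833 -0.2344  0.0078] 24.739803017811663
blank 0 2 [ 0.5832 -0.2349 -0.0275] 66.42611050972943
blank z [ 0.5827 -0.2339 -0.0523  0.0021] 59.5604789301794
blank 3.141592653589793 1 [ 0.5841 -0.2344  3.1818] 34.73676663917256
blank 3.141592653589793 2 [ 0.5838 -0.2347  3.17  ] 78.95074017287527
blank z [ 0.5832 -0.2343  3.1234  0.0022] 69.09944597934799
fix [0.5449 0.1944 0.0772] 170.55436176927594[ WARN:0@5.311] global loadsave.cpp:1063 imwrite_ Unsupported depth image for selected encoder is fallbacked to CV_8U.
```

View pics/m.png

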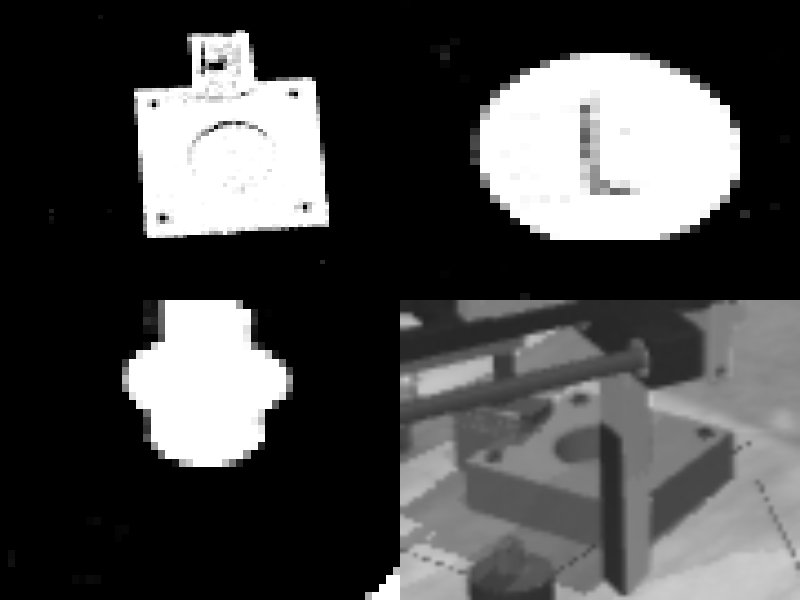

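The masks are clean. The blank is at (0.583, -0.2345), yaw about 0, flat towards world -x, because that fit costs 24.7 against 34.7 for the half turn. I'll refine the fixture once the arm is out of the way, so I'm moving towards the blank now.

Units first: shifts go in shares of 800 mm and turns go in shares of 120 degrees. So -180 mm / 800 = -0.225, -175 mm / 800 = -0.2188, -0.445 rad / 2.0944 = -0.2125.

Request:
{"api": "servo_tool", "payload": {"commands": [[-0.045, -0.0438, 0, 0, 0, -0.0425, -0.15], [-0.09, -0.0875, 0, 0, 0, -0.085, -0.15], [-0.135, -0.1313, 0, 0, 0, -0.1275, -0.15], [-0.18, -0.175, 0, 0, 0, -0.17, -0.15], [-0.225, -0.2188, 0, 0, 0, -0.2125, -0.15]], "newtons": 40}}

```text
time_s: 1.65
tool_pos: [0.3674, 0.3501, 0.2057]
tcp_rot: [[-1.0, -0.003, 0.001], [-0.003, 1.0, 0.0], [-0.001, 0.0, -1.0]]
contact_force: [1.4, -0.0, 0.6]
opening: 0.0574
grasp_force: 0.0
```

To row units: -234 mm / 800 = -0.2925, -187 mm / 800 = -0.2338.

Request:
{"api": "servo_tool", "payload": {"commands": [[-0.0213, -0.0575, 0, 0, 0, 0, -0.15], [-0.0425, -0.115, 0, 0, 0, 0, -0.15], [-0.065, -0.175, 0, 0, 0, 0, -0.15], [-0.0863, -0.2338, 0, 0, 0, 0, -0.15], [-0.1075, -0.2925, 0, 0, 0, 0, -0.15]]}}

```text
time_s: 2.15
tool_pos: [0.4529, 0.1172, 0.2058]
tcp_rot: [[-1.0, 0.001, 0.001], [0.001, 1.0, 0.0], [-0.001, 0.0, -1.0]]
contact_force: [0.2, 0.2, 0.6]
opening: 0.04
grasp_force: 0.0
```

To row units: -234 mm / 800 = -0.2925, -187 mm / 800 = -0.2338.

Request:
{"api": "servo_tool", "payload": {"commands": [[-0.0213, -0.0575, 0, 0, 0, 0, -0.15], [-0.0425, -0.115, 0, 0, 0, 0, -0.15], [-0.065, -0.175, 0, 0, 0, 0, -0.15], [-0.0863, -0.2338, 0, 0, 0, 0, -0.15], [-0.1075, -0.2925, 0, 0, 0, 0, -0.15]]}}

```text
time_s: 2.65
tool_pos: [0.5382, -0.1159, 0.2057]
tcp_rot: [[-1.0, 0.001, 0.001], [0.001, 1.0, 0.0], [-0.001, 0.0, -1.0]]
contact_force: [0.2, 0.8, 0.7]
opening: 0.0397
grasp_force: 0.0
```

```bash
python3 - <<'E'
from fit import *
np.set_printoptions(precision=4,suppress=True)
import fit as F
p=viewer.get_image('top');s=viewer.get_image('side')
m0=F.metal
F.metal=lambda q:cv2.morphologyEx(m0(q),cv2.MORPH_CLOSE,np.ones((5,5)))
KN=[np.r_[circ(.006,.046)+[.066,0,0],circ(.006,.078)+[.066,0,0]]]
wt=(222,196,290,282);c=proj(s,[.543,.192,.02]).astype(int);ws=(c[0]-48,c[1]-36,c[0]+45,c[1]+28);print(c)
for z in (True,False):
 for ps,w in(([p],[wt]),([s],[ws]),([p,s],[wt,ws])):
  if not z and len(ps)<2: continue
  r=fit(ps,w,FIX+LATCH+KN,[.543,.192,0,.077],z);print(z,len(ps),r.x,r.fun)
q=[r.x[0],r.x[1],0,r.x[2]]
def ov(im,w):
    a=im['pixels'][w[1]:w[3],w[0]:w[2],::-1].copy();mm=(sil(im,FIX+LATCH+KN,q,w)>.5).astype(np.uint8);k=cv2.resize(a,None,fx=5,fy=5,interpolation=cv2.INTER_CUBIC)
    cs,_=cv2.findContours(cv2.resize(mm,None,fx=5,fy=5,interpolation=0),0,2);cv2.drawContours(k,cs,-1,(0,0,255),1);return k
a,b=ov(p,wt),ov(s,ws);h=max(a.shape[0],b.shape[0]);pad=lambda x:np.vstack([x,np.zeros((h-x.shape[0],x.shape[1],3),np.uint8)])
o=np.hstack([pad(a),pad(b)]);cv2.imwrite('pics/ov.png',cv2.resize(o,(800,int(800*h/o.shape[1]))))
st=state();print(st['tool_pos'],st['time_s'],st['joint_positions'])
E
```

```text
[275 287]
True 1 [0.5448 0.1942 0.0847] 106.69227116540678
True 1 [0.544  0.1926 0.0642] 153.4048933887672
True 2 [0.5445 0.1937 0.0706] 269.1053470551436
False 2 [0.544  0.1937 0.0768 0.0005] 267.36441325048213
[ 0.5389 -0.1229  0.2055] 2.75 [ 0.1752  0.4861 -0.0074  1.7952  0.0107  0.8574  1.7206]
```

View pics/ov.png

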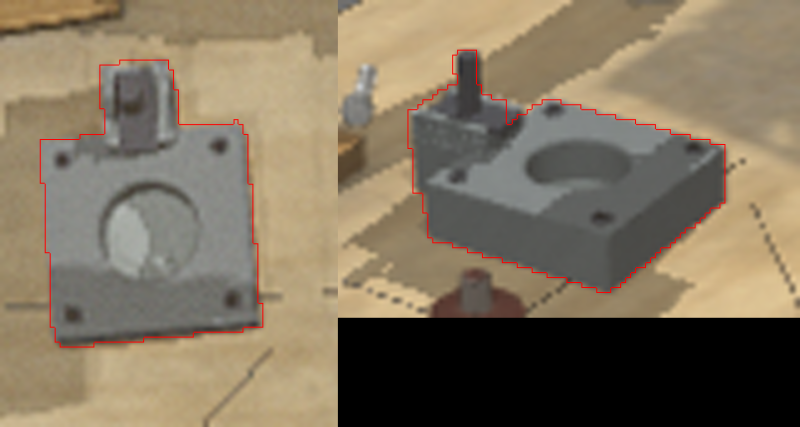

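The outline fits in both views: fixture at (0.5444, 0.1937), yaw 0.076. In the top view a bright speck in the socket, near (254,249), may be the key. I'll move over the blank and enlarge that spot.

To row units: -112 mm / 800 = -0.14, 100 mm / 800 = 0.125.

Request:
{"api": "servo_tool", "payload": {"commands": [[-0.0188, -0.0475, 0.0125, 0, 0, 0, -0.15], [-0.0375, -0.095, 0.0375, 0, 0, 0, -0.15], [-0.055, -0.14, 0.075, 0, 0, 0, -0.15], [-0.055, -0.14, 0.125, 0, 0, 0, -0.15], [-0.055, -0.14, 0.125, 0, 0, 0, -0.15]]}}

```text
time_s: 3.25
tool_pos: [0.5774, -0.2251, 0.1004]
tcp_rot: [[-1.0, 0.003, -0.01], [0.003, 1.0, 0.004], [0.01, 0.004, -1.0]]
contact_force: [-0.7, 0.6, -0.4]
opening: 0.0403
grasp_force: 0.0
```

```bash
python3 - <<'E'
from fit import *
np.set_printoptions(precision=4,suppress=True)
st=state();print(st['tool_pos'],st['tcp_rot'],st['contact_force'])
P=[viewer.get_image('top') for _ in range(4)];p=P[0]
im=np.mean([q['pixels'] for q in P],0)[...,::-1]
w=(238,227,268,257);a=im[w[1]:w[3],w[0]:w[2]];g=np.clip((a-a.min())/(a.max()-a.min())*255,0,255).astype(np.uint8)
k=cv2.resize(g,None,fx=18,fy=18,interpolation=cv2.INTER_CUBIC)
c,s=np.cos(.076),np.sin(.076);R=np.array([[c,-s,0],[s,c,0],[0,0,1]])
def dr(pts,col):
    uv=np.array([proj(p,R@X+[.5448,.1942,0]) for X in pts]);cv2.polylines(k,[np.round((uv-w[:2]+.5)*18).astype(int)],True,col,1)
dr(circ(.027,.032),(0,0,255));dr(circ(.024,.018),(0,255,0));dr(circ(.013,.018),(0,255,0))
for t in(-.9,0,.9): dr([np.array([-np.cos(t)*r,-np.sin(t)*r,.018]) for r in(.013,.024)],(255,0,0))
cv2.imwrite('pics/sock.png',k)
E
```

```text
[ 0.5774 -0.2251  0.1004] [[-0.9999  0.0026 -0.0099]
 [ 0.0026  1.      0.0036]
 [ 0.0099  0.0036 -0.9999]] [-0.6813  0.5652 -0.4393]
```

View pics/sock.png

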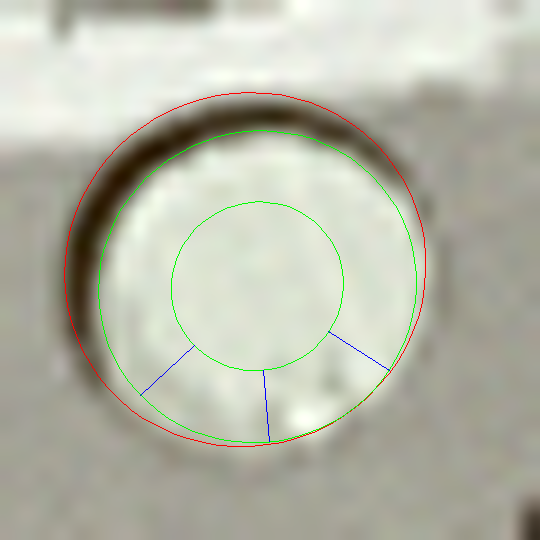

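```bash
python3 - <<'E'
from h import *
np.set_printoptions(precision=4,suppress=True)
st=state();print(st['time_s'],st['tool_pos'],st['tcp_rot'],st['contact_force'])
E
```

```text
3.45 [ 0.583  -0.2248  0.1076] [[-1.     -0.001   0.0029]
 [-0.001   1.     -0.0002]
 [-0.0029 -0.0003 -1.    ]] [1.1181 0.3987 0.0519]
```

To row units: 75 mm / 800 = 0.0938, 72 mm / 800 = 0.09.

Request:
{"api": "servo_tool", "payload": {"commands": [[0, -0.0125, 0.0125, 0, 0, 0, -0.15], [0, -0.0125, 0.0438, 0, 0, 0, -0.15], [0, -0.0125, 0.075, 0, 0, 0, -0.15], [0, -0.0125, 0.09, 0, 0, 0, -0.15], [0, -0.0125, 0.0938, 0, 0, 0, -0.15]]}}

```text
time_s: 3.95
tool_pos: [0.5809, -0.2359, 0.0297]
tcp_rot: [[-1.0, 0.001, -0.001], [0.001, 1.0, 0.0], [0.001, 0.0, -1.0]]
contact_force: [-0.5, 0.1, 0.2]
opening: 0.04
grasp_force: 0.0
```

Request:
{"api": "servo_tool", "payload": {"commands": [[0, 0, 0, 0, 0, 0, -0.15], [0, 0, 0, 0, 0, 0, -0.15], [0, 0, 0, 0, 0, 0, -0.15]]}}

```text
time_s: 4.25
tool_pos: [0.5824, -0.2363, 0.0317]
tcp_rot: [[-1.0, 0.001, 0.002], [0.001, 1.0, -0.001], [-0.002, -0.001, -1.0]]
contact_force: [-0.1, -0.4, 0.5]
opening: 0.0401
grasp_force: 0.0
```

To row units: 1 mm / 800 = 0.0013.

Request:
{"api": "servo_tool", "payload": {"commands": [[0, 0.0013, 0, 0, 0, 0, -1], [0, 0.0013, 0, 0, 0, 0, -1], [0, 0.0013, 0, 0, 0, 0, -1], [0, 0.0013, 0, 0, 0, 0, -1], [0, 0.0013, 0, 0, 0, 0, -1]], "newtons": 45}}

```text
time_s: 4.75
tool_pos: [0.5816, -0.2347, 0.0306]
tcp_rot: [[-1.0, 0.001, 0.0], [0.001, 1.0, 0.0], [-0.0, 0.0, -1.0]]
contact_force: [-1.1, 0.9, 2.6]
opening: 0.0154
grasp_force: 44.8
```

To row units: -70 mm / 800 = -0.0875, -40 mm / 800 = -0.05.

Request:
{"api": "servo_tool", "payload": {"commands": [[0, 0, 0, 0, 0, 0, -1], [0, 0, -0.0125, 0, 0, 0, -1], [0, 0, -0.05, 0, 0, 0, -1], [0, 0, -0.0875, 0, 0, 0, -1], [0, 0, -0.0875, 0, 0, 0, -1]]}}

```text
time_s: 5.25
tool_pos: [0.5842, -0.2363, 0.1044]
tcp_rot: [[-1.0, 0.001, 0.007], [0.001, 1.0, -0.003], [-0.007, -0.003, -1.0]]
contact_force: [1.8, -0.3, -2.9]
opening: 0.0158
grasp_force: 44.8
```

Request:
{"api": "servo_tool", "payload": {"commands": [[0, 0, 0, 0, 0, 0, -1], [0, 0, 0, 0, 0, 0, -1], [0, 0, 0, 0, 0, 0, -1]]}}

```text
time_s: 5.55
tool_pos: [0.5802, -0.2345, 0.0988]
tcp_rot: [[-1.0, 0.001, -0.003], [0.001, 1.0, 0.001], [0.003, 0.001, -1.0]]
contact_force: [-0.5, -0.8, -5.2]
opening: 0.0156
grasp_force: 44.8
```

```bash
python3 - <<'E'
from fit import *
np.set_printoptions(precision=4,suppress=True)
st=state();print(st['time_s'],st['tool_pos'],st['opening'],st['grasp_force'],st['contact_force'])
s=viewer.get_image('side');t=st['tool_pos'];print(proj(s,t))
u,v=proj(s,t).astype(int);cv2.imwrite('pics/held.png',cv2.resize(s['pixels'][v-50:v+50,u-65:u+65,::-1],None,fx=6,fy=6,interpolation=cv2.INTER_CUBIC))
E
```

```text
5.55 [ 0.5802 -0.2345  0.0988] 0.015639263591893958 44.82970833778381 [-0.5216 -0.802  -5.1866]
[350.4032 207.358 ]
```

View pics/held.png

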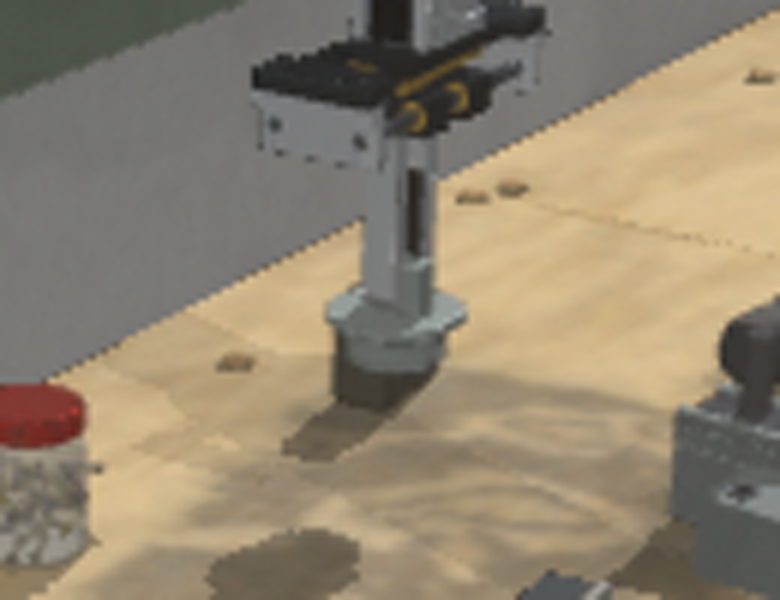

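The blank is held square and lifted clear; in the side crop it is straight below the fingers. Carrying it over to the fixture.

To row units: 204 mm / 800 = 0.255, 160 mm / 800 = 0.2.

Request:
{"api": "servo_tool", "payload": {"commands": [[0.0038, 0.0375, -0.0188, 0, 0, 0, -1], [0.0088, 0.0913, -0.0388, 0, 0, 0, -1], [0.0138, 0.145, -0.0425, 0, 0, 0, -1], [0.0188, 0.2, -0.0425, 0, 0, 0, -1], [0.0225, 0.255, -0.0425, 0, 0, 0, -1]]}}

```text
time_s: 6.1
tool_pos: [0.5629, -0.0293, 0.134]
tcp_rot: [[-1.0, 0.001, -0.001], [0.001, 1.0, 0.0], [0.001, 0.0, -1.0]]
contact_force: [0.8, 0.3, -4.0]
opening: 0.0159
grasp_force: 44.8
```

To row units: 210 mm / 800 = 0.2625, 180 mm / 800 = 0.225, -0.526 rad / 2.0944 = -0.2511.

Request:
{"api": "servo_tool", "payload": {"commands": [[0.005, 0.0575, 0, 0, 0, -0.0477, -1], [0.01, 0.115, 0, 0, 0, -0.0955, -1], [0.015, 0.1725, 0, 0, 0, -0.1432, -1], [0.02, 0.225, 0, 0, 0, -0.191, -1], [0.0225, 0.2625, 0, 0, 0, -0.2511, -1]]}}

```text
time_s: 6.6
tool_pos: [0.5445, 0.1831, 0.1338]
tcp_rot: [[-0.861, -0.508, -0.001], [-0.508, 0.861, 0.001], [0.0, 0.002, -1.0]]
contact_force: [-0.6, 0.9, -4.7]
opening: 0.0157
grasp_force: 44.8
```

Request:
{"api": "servo_tool", "payload": {"commands": [[0, 0, 0, 0, 0, 0, -1], [0, 0, 0, 0, 0, 0, -1], [0, 0, 0, 0, 0, 0, -1], [0, 0, 0, 0, 0, 0, -1]]}}

```text
time_s: 7.0
tool_pos: [0.5461, 0.1772, 0.1342]
tcp_rot: [[-0.867, -0.499, -0.0], [-0.499, 0.867, -0.001], [0.001, -0.001, -1.0]]
contact_force: [-0.0, -0.1, -4.2]
opening: 0.016
grasp_force: 44.8
```

```bash
python3 - <<'E'
from h import *
np.set_printoptions(precision=4,suppress=True)
L=[]
for i in range(4):
    viewer.get_image('top') if i else 0
    s=state();L.append(s['tool_pos']);print(s['time_s'],s['tool_pos'],s['contact_force'])
R=np.array(s['tcp_rot']);print(R,s['joint_positions'])
m=np.mean(L,0);print(1000*R.T@(np.array([.5435,.1932,.1])-m))
E
```

```text
7.0 [0.5461 0.1772 0.1342] [-0.0194 -0.1394 -4.1566]
7.05 [0.5461 0.1775 0.1343] [ 0.3919  0.2317 -4.1484]
7.1 [0.5461 0.1778 0.1344] [ 0.6181 -0.4726 -3.8695]
7.15 [0.546  0.1781 0.1344] [-0.8306  0.501  -4.5612]
[[-0.8661 -0.4998 -0.0001]
 [-0.4998  0.8661 -0.0004]
 [ 0.0003 -0.0003 -1.    ]] [-0.2856  0.6095 -0.1215  1.8027  0.1041  0.7358  1.6315]
[-5.574  14.7803 34.3089]
```

To row units: 34 mm / 800 = 0.0425, 15 mm / 800 = 0.0188.

Request:
{"api": "servo_tool", "payload": {"commands": [[-0.0038, 0.01, 0, 0, 0, 0, -1], [-0.0063, 0.0188, 0.0125, 0, 0, 0, -1], [-0.0063, 0.0188, 0.0425, 0, 0, 0, -1], [-0.0063, 0.0188, 0.0425, 0, 0, 0, -1], [-0.0063, 0.0188, 0.0425, 0, 0, 0, -1]]}}

```text
time_s: 7.65
tool_pos: [0.5419, 0.1949, 0.0999]
tcp_rot: [[-0.865, -0.502, -0.002], [-0.502, 0.865, -0.001], [0.002, 0.0, -1.0]]
contact_force: [1.0, 0.4, -3.8]
opening: 0.0158
grasp_force: 44.8
```

```bash
cat > rd.py <<'E'
from h import *
np.set_printoptions(precision=4,suppress=True)
import sys
L=[];F=[]
n=int(sys.argv[1]) if len(sys.argv)>1 else 4
for i in range(n):
    if i: viewer.get_image('top')
    s=state();L.append(s['tool_pos']);F.append(s['contact_force'])
R=np.array(s['tcp_rot']);m=np.mean(L,0);print(s['time_s'],m,np.std(L,0),'F',np.mean(F,0),'yaw',np.arctan2(-R[1,0],-R[0,0]),'tilt',R[:2,2],'q',np.array(s['joint_positions'])[[0,6]])
b=m+R@[-.0012,0,0];print('blank',b[:2],'err tool mm',1000*R.T@(np.array([.5445,.1938,b[2]])-b))
E
python3 rd.py
```

```text
7.8 [0.5428 0.195  0.1007] [0.0005 0.     0.0005] F [ 0.3871  0.1349 -3.8891] yaw 0.5250839341043353 tilt [0.0015 0.0006] q [-0.3202  1.5973]
blank [0.5438 0.1956] err tool mm [ 0.311  -1.8606 -0.0001]
```

To row units: 34 mm / 800 = 0.0425, 30 mm / 800 = 0.0375.

Request:
{"api": "servo_tool", "payload": {"commands": [[0, -0.0025, 0.0188, 0, 0, 0, -1], [0, -0.0025, 0.0375, 0, 0, 0, -1], [0, -0.0025, 0.0425, 0, 0, 0, -1], [0, -0.0025, 0.0425, 0, 0, 0, -1], [0, -0.0025, 0.0425, 0, 0, 0, -1]]}}

```text
time_s: 8.3
tool_pos: [0.5443, 0.1932, 0.0673]
tcp_rot: [[-0.865, -0.501, 0.001], [-0.501, 0.865, 0.001], [-0.001, -0.0, -1.0]]
contact_force: [-0.6, 0.3, -3.2]
opening: 0.0156
grasp_force: 44.8
```

```bash
python3 rd.py
```

```text
8.45 [0.5443 0.1932 0.0673] [0.0001 0.     0.    ] F [ 0.0551 -0.1036 -4.015 ] yaw 0.5251590705733262 tilt [0.0013 0.0006] q [-0.3224  1.5923]
blank [0.5453 0.1938] err tool mm [ 0.7265  0.4302 -0.0011]
```

To row units: 8 mm / 800 = 0.01, 7 mm / 800 = 0.0088.

Request:
{"api": "servo_tool", "payload": {"commands": [[0.0013, 0.0006, 0.0025, 0, 0, 0, -1], [0.0013, 0.0006, 0.005, 0, 0, 0, -1], [0.0013, 0.0006, 0.0075, 0, 0, 0, -1], [0.0013, 0.0006, 0.0088, 0, 0, 0, -1], [0.0013, 0.0006, 0.01, 0, 0, 0, -1]]}}

```text
time_s: 8.95
tool_pos: [0.5426, 0.1932, 0.0584]
tcp_rot: [[-0.865, -0.502, 0.0], [-0.502, 0.865, 0.0], [-0.0, 0.0, -1.0]]
contact_force: [-0.6, 1.1, -4.8]
opening: 0.0159
grasp_force: 44.8
```

To row units: 8 mm / 800 = 0.01, 6 mm / 800 = 0.0075.

Request:
{"api": "servo_tool", "payload": {"commands": [[0, 0, 0.0025, 0, 0, 0, -1], [0, 0, 0.005, 0, 0, 0, -1], [0, 0, 0.0075, 0, 0, 0, -1], [0, 0, 0.01, 0, 0, 0, -1], [0, 0, 0.01, 0, 0, 0, -1]]}}

```text
time_s: 9.45
tool_pos: [0.5425, 0.1932, 0.0502]
tcp_rot: [[-0.865, -0.502, -0.0], [-0.502, 0.865, 0.001], [-0.0, 0.0, -1.0]]
contact_force: [0.2, 1.6, -4.7]
opening: 0.0159
grasp_force: 44.8
```

```bash
python3 rd.py
```

```text
9.6 [0.5425 0.1932 0.0503] [0.     0.     0.0001] F [ 0.4834  2.0945 -4.7887] yaw 0.5253937067260084 tilt [-0.      0.0005] q [-0.3263  1.5877]
blank [0.5436 0.1938] err tool mm [-0.7878 -0.508  -0.    ]
```

To row units: 2.5 mm / 800 = 0.0031, 2 mm / 800 = 0.0025.

Request:
{"api": "servo_tool", "payload": {"commands": [[0, 0, 0.0013, 0, 0, 0, -1], [0, 0, 0.0025, 0, 0, 0, -1], [0, 0, 0.0031, 0, 0, 0, -1], [0, 0, 0.0031, 0, 0, 0, -1]]}}

```text
time_s: 10.0
tool_pos: [0.5428, 0.1933, 0.0484]
tcp_rot: [[-0.865, -0.501, 0.001], [-0.501, 0.865, 0.001], [-0.001, 0.0, -1.0]]
contact_force: [-0.4, 2.8, -1.0]
opening: 0.016
grasp_force: 44.8
```

Fz rose by about 3.5 N at the expected height, so the blank is on the key. I'll press lightly and sweep.

To row units: 1 mm / 800 = 0.0013, -0.02 rad / 2.0944 = -0.0095.

Request:
{"api": "servo_tool", "payload": {"commands": [[0, 0, 0.0013, 0, 0, -0.0095, -1], [0, 0, 0.0013, 0, 0, -0.0239, -1], [0, 0, 0.0013, 0, 0, -0.0382, -1], [0, 0, 0.0013, 0, 0, -0.0525, -1], [0, 0, 0.0013, 0, 0, -0.0668, -1]]}}

```text
time_s: 10.5
tool_pos: [0.5427, 0.1946, 0.0481]
tcp_rot: [[-0.785, -0.619, 0.001], [-0.619, 0.785, 0.002], [-0.002, 0.001, -1.0]]
contact_force: [-2.8, 4.5, 7.9]
opening: 0.0157
grasp_force: 44.8
```

To row units: -0.15 rad / 2.0944 = -0.0716.

Request:
{"api": "servo_tool", "payload": {"commands": [[0, 0, 0, 0, 0, -0.0143, -1], [0, 0, 0, 0, 0, -0.0286, -1], [0, 0, 0, 0, 0, -0.043, -1], [0, 0, 0, 0, 0, -0.0573, -1], [0, 0, 0, 0, 0, -0.0716, -1]]}}

```text
time_s: 11.0
tool_pos: [0.5427, 0.195, 0.0482]
tcp_rot: [[-0.684, -0.73, 0.001], [-0.73, 0.684, 0.003], [-0.003, 0.001, -1.0]]
contact_force: [-2.5, 5.2, 8.6]
opening: 0.0154
grasp_force: 44.8
```

To row units: -0.2 rad / 2.0944 = -0.0955.

Request:
{"api": "servo_tool", "payload": {"commands": [[0, 0, 0, 0, 0, -0.0191, -1], [0, 0, 0, 0, 0, -0.0382, -1], [0, 0, 0, 0, 0, -0.0573, -1], [0, 0, 0, 0, 0, -0.0764, -1], [0, 0, 0, 0, 0, -0.0955, -1]]}}

```text
time_s: 11.5
tool_pos: [0.5428, 0.1951, 0.0483]
tcp_rot: [[-0.525, -0.851, 0.002], [-0.851, 0.525, 0.003], [-0.003, 0.0, -1.0]]
contact_force: [-3.0, 5.5, 8.2]
opening: 0.0152
grasp_force: 44.8
```

```bash
python3 rd.py 3
```

```text
11.6 [0.5428 0.1951 0.0483] [0. 0. 0.] F [-2.3032  4.9862  8.6614] yaw 1.0171651748351551 tilt [0.0016 0.0031] q [-0.2435  1.9272]
blank [0.5435 0.1961] err tool mm [ 1.4187 -2.1077 -0.0055]
```

To row units: -1 mm / 800 = -0.0013, 0.5 rad / 2.0944 = 0.2387.

Request:
{"api": "servo_tool", "payload": {"commands": [[-0.0013, 0.0013, 0, 0, 0, 0.0477, -1], [-0.0013, 0.0013, 0, 0, 0, 0.0955, -1], [-0.0013, 0.0013, 0, 0, 0, 0.1432, -1], [-0.0013, 0.0013, 0, 0, 0, 0.191, -1], [-0.0013, 0.0013, 0, 0, 0, 0.2387, -1]]}}

```text
time_s: 12.1
tool_pos: [0.5434, 0.1936, 0.0481]
tcp_rot: [[-0.872, -0.49, 0.002], [-0.49, 0.872, -0.0], [-0.002, -0.001, -1.0]]
contact_force: [0.2, 1.3, 4.6]
opening: 0.0155
grasp_force: 44.9
```

To row units: 0.2 rad / 2.0944 = 0.0955.

Request:
{"api": "servo_tool", "payload": {"commands": [[0, 0, 0, 0, 0, 0.0191, -1], [0, 0, 0, 0, 0, 0.0382, -1], [0, 0, 0, 0, 0, 0.0573, -1], [0, 0, 0, 0, 0, 0.0764, -1], [0, 0, 0, 0, 0, 0.0955, -1]]}}

```text
time_s: 12.6
tool_pos: [0.5419, 0.1937, 0.0463]
tcp_rot: [[-0.952, -0.307, -0.001], [-0.307, 0.952, -0.001], [0.001, -0.0, -1.0]]
contact_force: [1.4, -0.7, -4.1]
opening: 0.0155
grasp_force: 44.8
```

The blank dropped at yaw 0.31. Lowering it gently to home.

To row units: 3 mm / 800 = 0.0038, 2 mm / 800 = 0.0025.

Request:
{"api": "servo_tool", "payload": {"commands": [[0, 0, 0.0013, 0, 0, 0, -1], [0, 0, 0.0025, 0, 0, 0, -1], [0, 0, 0.0038, 0, 0, 0, -1], [0, 0, 0.0038, 0, 0, 0, -1]]}}

```text
time_s: 13.0
tool_pos: [0.5418, 0.1938, 0.0436]
tcp_rot: [[-0.951, -0.31, -0.001], [-0.31, 0.951, -0.001], [0.001, -0.0, -1.0]]
contact_force: [0.8, 0.1, -4.8]
opening: 0.0153
grasp_force: 44.8
```

To row units: 4 mm / 800 = 0.005, 3 mm / 800 = 0.0038.

Request:
{"api": "servo_tool", "payload": {"commands": [[0, 0, 0.0013, 0, 0, 0, -1], [0, 0, 0.0025, 0, 0, 0, -1], [0, 0, 0.0038, 0, 0, 0, -1], [0, 0, 0.005, 0, 0, 0, -1], [0, 0, 0.005, 0, 0, 0, -1]]}}

```text
time_s: 13.5
tool_pos: [0.5421, 0.1939, 0.0406]
tcp_rot: [[-0.951, -0.31, -0.0], [-0.31, 0.951, -0.0], [0.0, -0.0, -1.0]]
contact_force: [-1.3, -1.2, 3.3]
opening: 0.0161
grasp_force: 44.8
```

```bash
python3 rd.py 3
```

```text
13.6 [0.5421 0.1939 0.0406] [0. 0. 0.] F [-2.0678 -1.1931  5.5147] yaw 0.31507184962324625 tilt [-0.0002 -0.0003] q [-0.3653  1.4399]
blank [0.5432 0.1942] err tool mm [-1.085  -0.8231 -0.0001]
```

It stopped 8 mm below the key contact height with about 9 N of load, so it is home. Releasing and lifting off.

Request:
{"api": "servo_tool", "payload": {"commands": [[0, 0, -0.0006, 0, 0, 0, -0.15], [0, 0, -0.0006, 0, 0, 0, -0.15], [0, 0, -0.0006, 0, 0, 0, -0.15], [0, 0, -0.0006, 0, 0, 0, -0.15]]}}

```text
time_s: 14.0
tool_pos: [0.5423, 0.1945, 0.0404]
tcp_rot: [[-0.951, -0.31, 0.0], [-0.31, 0.951, 0.0], [-0.0, 0.0, -1.0]]
contact_force: [0.1, -0.7, -0.3]
opening: 0.0394
grasp_force: 0.0
```

To row units: -80 mm / 800 = -0.1, -50 mm / 800 = -0.0625.

Request:
{"api": "servo_tool", "payload": {"commands": [[0, 0, -0.0063, 0, 0, 0, -0.15], [0, 0, -0.025, 0, 0, 0, -0.15], [0, 0, -0.0625, 0, 0, 0, -0.15], [0, 0, -0.1, 0, 0, 0, -0.15], [0, 0, -0.1, 0, 0, 0, -0.15]]}}

```text
time_s: 14.5
tool_pos: [0.545, 0.1954, 0.1245]
tcp_rot: [[-0.951, -0.31, 0.007], [-0.31, 0.951, 0.003], [-0.008, 0.001, -1.0]]
contact_force: [0.8, -0.1, 0.6]
opening: 0.04
grasp_force: 0.0
```

```bash
python3 rd.py 3; python3 - <<'E'
from fit import *
s=viewer.get_image('side');p=viewer.get_image('top')
wt=(222,196,290,282);c=proj(s,[.543,.192,.03]).astype(int);ws=(c[0]-48,c[1]-36,c[0]+45,c[1]+28)
q=[.5444,.1937,.010,.31]
def ov(im,w,q):
    a=im['pixels'][w[1]:w[3],w[0]:w[2],::-1].copy();mm=(sil(im,BLANK[1:],q,w)>.5).astype(np.uint8);k=cv2.resize(a,None,fx=8,fy=8,interpolation=cv2.INTER_CUBIC)
    cs,_=cv2.findContours(cv2.resize(mm,None,fx=8,fy=8,interpolation=0),0,2);cv2.drawContours(k,cs,-1,(0,0,255),1);return k
cv2.imwrite('pics/home.png',ov(s,ws,q))
E
```

```text
14.6 [0.5438 0.1949 0.1227] [0.001  0.0004 0.0014] F [ 0.1814 -0.2447 -0.1591] yaw 0.3152067147903849 tilt [0.0014 0.0006] q [-0.3595  1.4493]
blank [0.5449 0.1952] err tool mm [ 0.8473 -1.2211 -0.0015]
```

View pics/home.png

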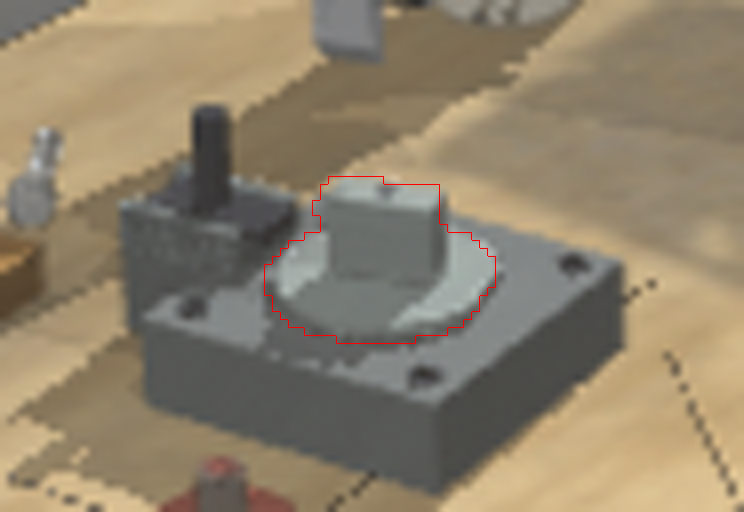

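The blank sits home on the block: the predicted outline of the flange and boss at z = 10 mm matches to within a pixel. Now the latch knob, expected at (0.6103, 0.1988).

To row units: -64 mm / 800 = -0.08, -40 mm / 800 = -0.05, 0.239 rad / 2.0944 = 0.1141.

Request:
{"api": "servo_tool", "payload": {"commands": [[-0.025, -0.0063, 0, 0, 0, 0.0286, -0.15], [-0.05, -0.0125, 0, 0, 0, 0.0573, -0.15], [-0.08, -0.0213, 0, 0, 0, 0.0859, -0.15], [-0.08, -0.0213, 0.0188, 0, 0, 0.1141, -0.15], [-0.08, -0.0213, 0.0188, 0, 0, 0.1141, -0.15]]}}

```text
time_s: 15.2
tool_pos: [0.6064, 0.197, 0.1022]
tcp_rot: [[-0.997, -0.076, -0.006], [-0.076, 0.997, -0.002], [0.006, -0.002, -1.0]]
contact_force: [-1.0, 0.4, -0.8]
opening: 0.04
grasp_force: 0.0
```

Request:
{"api": "servo_tool", "payload": {"commands": [[0, 0, 0, 0, 0, 0, -0.15], [0, 0, 0, 0, 0, 0, -0.15]]}}

```text
time_s: 15.4
tool_pos: [0.6077, 0.198, 0.1053]
tcp_rot: [[-0.997, -0.077, -0.001], [-0.077, 0.997, -0.0], [0.001, 0.0, -1.0]]
contact_force: [-0.1, -0.2, 0.5]
opening: 0.0398
grasp_force: 0.0
```

```bash
python3 rd.py 4;python3 - <<'E'
from h import *
s=state();R=np.array(s['tcp_rot']);print(1000*R.T@(np.array([.6103,.1988,.052])-s['tool_pos']))
E
```

```text
15.55 [0.608  0.198  0.1057] [0.0002 0.     0.0003] F [-0.365  -0.1427  0.3776] yaw 0.07677945767016688 tilt [0.0004 0.0003] q [-0.3677  1.3022]
blank [0.6092 0.1981] err tool mm [64.8811  0.6811 -0.0288]
[-2.03253557  0.63136932 53.96780487]
```

To row units: 52 mm / 800 = 0.065, 48 mm / 800 = 0.06.

Request:
{"api": "servo_tool", "payload": {"commands": [[-0.0025, 0.0006, 0.0188, 0, 0, 0, -0.15], [-0.0025, 0.0006, 0.0438, 0, 0, 0, -0.15], [-0.0025, 0.0006, 0.06, 0, 0, 0, -0.15], [-0.0025, 0.0006, 0.065, 0, 0, 0, -0.15], [-0.0025, 0.0006, 0.065, 0, 0, 0, -0.15]]}}

```text
time_s: 16.05
tool_pos: [0.6097, 0.1983, 0.0525]
tcp_rot: [[-0.997, -0.076, -0.002], [-0.076, 0.997, -0.001], [0.002, -0.0, -1.0]]
contact_force: [0.4, 1.1, -0.6]
opening: 0.0399
grasp_force: 0.0
```

Request:
{"api": "servo_tool", "payload": {"commands": [[0, 0, 0, 0, 0, 0, -1], [0, 0, 0, 0, 0, 0, -1], [0, 0, 0, 0, 0, 0, -1], [0, 0, 0, 0, 0, 0, -1], [0, 0, 0, 0, 0, 0, -1]], "newtons": 25}}

```text
time_s: 16.55
tool_pos: [0.6106, 0.1993, 0.054]
tcp_rot: [[-0.997, -0.076, 0.001], [-0.076, 0.997, 0.001], [-0.001, 0.001, -1.0]]
contact_force: [-0.0, 0.9, 1.8]
opening: 0.0117
grasp_force: 25.0
```

Gripped at 11.7 mm, which is the knob. Sliding it towards the socket.

To row units: 15.5 mm / 800 = 0.0194, 14 mm / 800 = 0.0175.

Request:
{"api": "servo_tool", "payload": {"commands": [[0.0038, 0, 0, 0, 0, 0, -1], [0.0075, 0, 0, 0, 0, 0, -1], [0.0125, 0, 0, 0, 0, 0, -1], [0.0175, 0, 0, 0, 0, 0, -1], [0.0194, 0, 0, 0, 0, 0, -1]]}}

```text
time_s: 17.05
tool_pos: [0.5956, 0.1982, 0.054]
tcp_rot: [[-0.997, -0.077, 0.002], [-0.077, 0.997, 0.001], [-0.003, 0.001, -1.0]]
contact_force: [5.5, 3.2, 1.0]
opening: 0.0112
grasp_force: 25.0
```

To row units: 1 mm / 800 = 0.0013.

Request:
{"api": "servo_tool", "payload": {"commands": [[0.0013, 0, 0, 0, 0, 0, -1], [0.0013, 0, 0, 0, 0, 0, -1], [0.0013, 0, 0, 0, 0, 0, -1]]}}

```text
time_s: 17.35
tool_pos: [0.5956, 0.1982, 0.054]
tcp_rot: [[-0.997, -0.076, 0.004], [-0.076, 0.997, 0.002], [-0.004, 0.001, -1.0]]
contact_force: [5.0, 3.9, 0.5]
opening: 0.0114
grasp_force: 25.0
```

To row units: 2 mm / 800 = 0.0025, 1 mm / 800 = 0.0013.

Request:
{"api": "servo_tool", "payload": {"commands": [[0.0013, 0, 0, 0, 0, 0, -1], [0.0025, 0, 0, 0, 0, 0, -1], [0.0025, 0, 0, 0, 0, 0, -1]]}}

```text
time_s: 17.65
tool_pos: [0.5956, 0.1982, 0.0541]
tcp_rot: [[-0.997, -0.076, 0.008], [-0.076, 0.997, 0.002], [-0.008, 0.002, -1.0]]
contact_force: [8.3, 4.8, -2.3]
opening: 0.0112
grasp_force: 25.0
```

To row units: -2 mm / 800 = -0.0025, -0.5 mm / 800 = -0.0006.

Request:
{"api": "servo_tool", "payload": {"commands": [[-0.0025, -0.0006, 0, 0, 0, 0, -0.15], [-0.0025, -0.0006, 0, 0, 0, 0, -0.15], [-0.0025, -0.0006, 0, 0, 0, 0, -0.15], [-0.0025, -0.0006, 0, 0, 0, 0, -0.15]]}}

```text
time_s: 18.05
tool_pos: [0.5928, 0.196, 0.053]
tcp_rot: [[-0.997, -0.076, -0.002], [-0.076, 0.997, -0.001], [0.002, -0.001, -1.0]]
contact_force: [0.7, -0.5, -0.6]
opening: 0.0384
grasp_force: 0.0
```

To row units: -140 mm / 800 = -0.175, -100 mm / 800 = -0.125.

Request:
{"api": "servo_tool", "payload": {"commands": [[0, 0, -0.0063, 0, 0, 0, -0.15], [0, 0, -0.0313, 0, 0, 0, -0.15], [0, 0, -0.0688, 0, 0, 0, -0.15], [0, 0, -0.125, 0, 0, 0, -0.15], [0, 0, -0.175, 0, 0, 0, -0.15]]}}

```text
time_s: 18.55
tool_pos: [0.5935, 0.1965, 0.1954]
tcp_rot: [[-0.997, -0.076, -0.0], [-0.076, 0.997, -0.0], [0.0, -0.0, -1.0]]
contact_force: [0.4, 0.1, 0.7]
opening: 0.0398
grasp_force: 0.0
```

To row units: -10 mm / 800 = -0.0125.

Request:
{"api": "servo_tool", "payload": {"commands": [[0, 0, -0.0125, 0, 0, 0, -0.15], [0, 0, -0.0125, 0, 0, 0, -0.15], [0, 0, -0.0125, 0, 0, 0, -0.15]]}}

```text
time_s: 18.85
tool_pos: [0.5929, 0.1964, 0.2024]
tcp_rot: [[-0.997, -0.076, -0.002], [-0.076, 0.997, -0.001], [0.002, -0.001, -1.0]]
contact_force: [-0.7, 0.3, 0.0]
opening: 0.0398
grasp_force: 0.0
```

```bash
python3 rd.py 2; python3 - <<'E'
from fit import *
s=viewer.get_image('side')
c=proj(s,[.543,.192,.03]).astype(int);ws=(c[0]-48,c[1]-36,c[0]+45,c[1]+28)
a=s['pixels'][ws[1]:ws[3],ws[0]:ws[2],::-1];k=cv2.resize(a,None,fx=8,fy=8,interpolation=cv2.INTER_CUBIC)
for d,col in((.066,(255,0,0)),(.051,(0,0,255))):
    for z in(.046,.078):
        u=proj(s,[.5444+d*.997,.1937+d*.0759,z]);cv2.circle(k,tuple(np.round((u-ws[:2]+.5)*8).astype(int)),4,col,2)
cv2.imwrite('pics/end.png',k)
E
```

```text
18.9 [0.5927 0.1964 0.2021] [0.0001 0.0001 0.0003] F [-0.8262 -0.1548  0.0724] yaw 0.07628366533301768 tilt [-0.0031 -0.0011] q [-0.3782  1.2957]
blank [0.5939 0.1965] err tool mm [49.5009  1.1008  0.1564]
```

View pics/end.png

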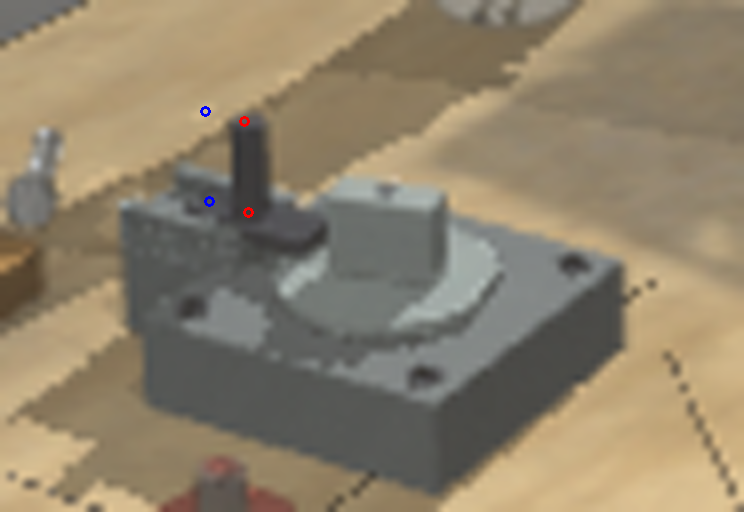

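The picture shows the knob, at about (250,165), on the closed marks, the latch plate over the flange, and the gripper clear. Handing in.

```bash
python3 -c "
from h import *
print(bot.finish_job())"
```

```text
the job is handed in; nothing more can be done
None
```

The blank is fully home on the key, the latch is slid fully over its flange to the stop, and the job was handed in at about 19 s with the gripper clear; the highest pressing force I read was about 13 N, and the jar, hole saw and tape measure were left alone.

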